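# Nudge the can-nest plate onto its locating pins

## Task

Set up the can-sealing jig: nudge the nest plate (the flat plate with the round collar) sideways off the raised ledge of the jig, toward the jig's two pins, until its two holes drop over the pins and it lies flat and fully down. Only push it with the fingertips, do not lift it; the fence along the far side of the jig may be used as a guide. Leave the things lying round the jig where they are.

Things in the scene. Friction and masses are not known exactly. Their poses are not given: they have to be found in the camera images.
- nest_plate: loose white plastic plate, 124 mm (its x) by 116 mm (its y), 8 mm thick, about 0.22 kg (slick: under 2 N slides it). Origin: middle of its underside; z up. Two 13 mm through holes at x = -50 and +50 mm, y = +17 mm. It starts flat on the jig's ledge, 85 to 120 mm from its seat along the jig's +y, 6 to 20 mm off it along the jig's -x, up to 0.12 rad askew
- collar (a point): centre of the rim of the plate's grey open collar, 30 mm above the plate's underside; axes as the plate. The collar stands centred on the plate, 84 mm outside and 76 mm inside diameter, wall 4 mm, rim 22 mm above the plate's top. Inside it the plate is closed: shut fingertips can reach down into it and push against its inner wall
- sealing_jig: fixed grey jig, 150 mm (its x) by 245 mm (its y, -73 to +172 mm). Origin: on the table under the centre of the seat; z up; x points to the fence, away from the robot; y points to the ledge. Seat floor 8 mm above the table. The plate is seated when its origin is 8 mm above this origin with x and y axes parallel to the jig's
- ledge_edge (a point): middle of the edge of the raised ledge: the ledge lies on the +y side of it (jig axes), its top 17 mm above the table, the seat on the -y side, 9 mm lower. Pushed toward -y, the plate's front edge passes over the pin heads; later it tips up to 0.15 rad nose-down on the pins, and in the last few mm the holes fall over the pins
- fence_face (a point): middle of the top inner edge of the straight aluminium fence along the whole far side of the jig (parallel to the jig's y), inner face at jig x = +64 mm, 2 mm clear of a seated plate, top 27 mm above the table
- pin_near (a point): tip of the steel pin nearer the robot: jig x = -50 mm, y = +17 mm, 10 mm diameter, bevelled head (4 mm across at the tip), tip 16.5 mm above the table
- pin_far (a point): tip of the like pin nearer the fence: jig x = +50 mm, y = +17 mm
- can_pan_026: bystander to leave alone: a sealed clear can of nuts with a white lid, 70 mm across, 45 mm high, standing beyond the ledge end of the jig; origin: centre of its underside
- can_pan_025: bystander to leave alone: a second, like can of nuts, 70 mm across, 45 mm high; origin: centre of its underside
- tape_roll_1: bystander to leave alone: a roll of packing tape lying flat, 82 mm across, 24 mm high; origin: centre of its underside
- seal_pad_1: bystander to leave alone: a small pad of paper seal strips, 25 x 42 mm, 9 mm high, on the robot's side of the jig; origin: centre of its underside
- tally_counter: bystander to leave alone: a round steel hand counter, 52 x 45 mm, 17 mm high; origin: centre of its underside
- bulldog_clip: bystander to leave alone: a black spring clip standing on its mouth, 31 x 40 mm, 37 mm high, beyond the fence; origin: centre of its underside

How it is judged:
By the outcome, as a careful person would: the job done as asked, in the order asked, and still so for the second after the job is handed in, with the robot touching nothing.
It also fails if it takes over 42 s, if anything falls off the work surface, if the arm or the gripper's body presses on something with over 40 N, if the wrist force passes 120 N, or if a joint passes its speed limit or range.

## Robot

A 7-joint arm with a two-finger parallel gripper is mounted at the origin on a cart in front of the work surface, level with it; the furniture and walls round the work are solid. World frame = base frame: x ahead of the robot, y to its left, z up, the work surface at z = 0. Lengths are in m, angles in rad, forces in N, time in s.
With the tool pointing down it reaches from about 0.4 to 0.85 m from the base axis. Payload 4.4 kg.
Tool frame: the origin (TCP) lies on the centre line of the jaws, within the pads' length; the fingertips stand 22 mm ahead of it and the grasp point (between the pads) lies 3 mm ahead of it; x points along the fingers, y is the direction in which the jaws open and shut, and the axes are right-handed (so a half turn about x gives the same grasp; the last joint's range is limited). The gripper opens to 94 mm and grips with 3 to 60 N. Pads are 16 mm wide; open, the fingers measure 119 mm over their backs; the gripper's body (75 mm by 177 mm) begins 78 mm behind the grasp point.
Start: joints at [-1.381, 0.628, 0.038, 1.517, -0.027, 0.996, -0.02], TCP at [0.164, 0.629, 0.195] pointing down, gripper open.
Joint ranges: [-3.06, 3.06], [-0.37, 2.12], [-1.25, 1.32], [0.18, 2.47], [-1.1, 4.24], [0.23, 1.98], [-2.94, 2.94]. Speed limits (rad/s): [2.57, 2.57, 3.14, 3.14, 3.14, 3.14, 3.14].

## Interface

Orientations are given as [roll, pitch, yaw] about the fixed x, y, z axes, in that order (R = Rz(yaw) Ry(pitch) Rx(roll)).
In Python, from rig import ctrl gives the robot as it stands.
- The arm moves only by the tool jog_arm, never from a script. Its argument "targets" is a list of rows, each a list of 4 numbers: the shift along the tool's x, y, z in m, then the turn about the tool's x in degrees. A call has exactly 5 rows; each row is the pose to reach, as a shift and turn from the pose measured when the call began, along the tool's axes at that moment; what a row does not reach only later rows make up. A row lasts 1/12 s, in which the tool goes at most 41.7 mm and 7.16 degrees, less where a joint would pass 70% of its speed; a pose out of reach is approached as far as the arm can. A call with a gripper value outside its range is refused whole. "hand" is the gripper command: -1 is fully open, 1 is shut, values between are in proportion, set as the call begins (left out, the last holds). The fingers move at their own pace and stop on an object; "grip_force" is the grip in N (left out, the last holds). Time passes only in rows, so rows that repeat a pose let the fingers close, or fill a call up. It gives the time, the measured TCP pose, the force and the opening at its end, in the units of the state.
- ctrl.observe(): the state, without advancing time (a new reading comes with each control period).
- ctrl.snapshot(name): name is "scene" or "top" or "wrist"; returns a dict with "color" (480x640x3 uint8, red, green, blue), "fovy" (degrees; the focal length in pixels is half the picture's height over the tangent of half this angle, whatever the lens; pixels are square), "cx", "cy" (the principal point, pixels), "k1" (the pictures are not rectified: a ray, as slopes to the right and down, at radius r is drawn at 1 + k1 r^2 times it, then the intrinsics apply), "camera_from_world" (4x4, takes a point from world to camera coordinates). Camera axes: x right, y down, z forward; pixel columns grow to the right and rows downward; lengths in m; the calibration is good to about 2 mm. A picture is of the moment at which its call begins. There is no depth.
- ctrl.job_done(): hands the job in, once; it reports no verdict.
Trained networks look in the newest picture that a camera, given by its name, has taken for a name from the list of things; names that differ only in an ending like _2 or _b are one class to them, and where a whole thing is asked for, a point or a joint stands for the part that bears it (a point fixed in the world has none). Each returns a list of dicts, best first, with "score" (0 to 1); they miss things now and then, are a little off and sometimes report something else, mostly with a low value. They report only what shows in the picture. A call takes as long as a camera call.
- ctrl.find_in(camera, label): "xyz" ([x, y, z] in m, in the coordinates of the camera as it stood for that picture, good to about 4 mm: the middle of the surface that is visible of it).
- ctrl.masks_of(camera, label): "region" (480x640 bool, what is visible of it).
The state is a dict: "time_s": time; "joints": joint angles; "joint_vel": joint speeds; "tau": joint torques, N m; "tool_pos": TCP position; "tool_rot": TCP orientation; "force": force on the tool from outside, world axes, zero at the start; "wrist_torque": the same for the moment, N m; "opening": finger opening in m.
Only numpy, scipy, OpenCV 4.12 (cv2) and the standard library are available. Lean on these libraries where they do the work, as an engineer would, in place of code of your own. Each camera call takes 0.05 s, during which the arm holds its last target.

## Working session

There is one attempt and no reset: what is moved stays moved. The work goes in short steps, Python scripts to look and compute and a tool call to move; the robot and the scene stay as the last step left them, time stands still between calls to the robot, and variables do not carry over. Pictures are saved under pics/ and viewed, and the job is handed in when it is done.

Besides the shell and the picture viewer there is one more tool, called after ">>>" as a command line: name --pt "numbers of a row" for each row, then --argument value for the rest. jog_arm: Moves the arm, as the interface text tells. Its arguments: {"type":"object","properties":{"targets":{"type":"array"},"hand":{"type":"number"},"grip_force":{"type":"number"}},"required":["targets"]}

```bash
ls; mkdir -p pics; cat > h.py <<'E'
import numpy as np, cv2, json
from rig import ctrl
from scipy.spatial.transform import Rotation as R
def snap(cam,name=None):
    s=ctrl.snapshot(cam)
    if name: cv2.imwrite(f'pics/{name}.png',s['color'][:,:,::-1])
    return s
def K(s):
    f=240/np.tan(np.radians(s['fovy'])/2); return f,s['cx'],s['cy'],s['k1']
def proj(s,P):
    P=np.atleast_2d(P); T=np.array(s['camera_from_world']); c=P@T[:3,:3].T+T[:3,3]
    m=c[:,:2]/c[:,2:]; f,cx,cy,k=K(s); m=m*(1+k*(m**2).sum(1,keepdims=True)); return m*f+[cx,cy]
def ray(s,uv,z):
    f,cx,cy,k=K(s); d=(np.atleast_2d(uv)-[cx,cy])/f; m=d.copy()
    for _ in range(30): m=d/(1+k*(m**2).sum(1,keepdims=True))
    T=np.array(s['camera_from_world']); Rm=T[:3,:3]; o=-Rm.T@T[:3,3]
    w=np.c_[m,np.ones(len(m))]@Rm; return o+w*((z-o[2])/w[:,2])[:,None]
def towrld(s,x):
    T=np.array(s['camera_from_world']); return T[:3,:3].T@(np.array(x)-T[:3,3])
E
python3 - <<'E'
from h import *
o=ctrl.observe(); print(o)
for c in ['scene','top','wrist']:
    s=snap(c,c+'0'); T=np.array(s['camera_from_world']); print(c,s['fovy'],s['k1'],-T[:3,:3].T@T[:3,3])
    for n in ['nest_plate','collar','sealing_jig','ledge_edge','fence_face','pin_near','pin_far','can_pan_026','tape_roll_1','seal_pad_1','bulldog_clip','tally_counter']:
        for d in ctrl.find_in(c,n)[:2]: print(' ',n,round(d['score'],2),towrld(s,d['xyz']).round(4))
print(ctrl.observe()['time_s'])
E
```

```text
pics
{'time_s': 0.0, 'joints': array([-1.38080586,  0.62932572,  0.03845724,  1.51833671, -0.02699308,
        0.99628962, -0.01999576]), 'joint_vel': array([ 0.00071432, -0.00033773, -0.00014508, -0.00016989,  0.00016694,
       -0.0005122 ,  0.0009218 ]), 'tau': array([-6.09173725e-07, -5.49730968e+01,  1.14357267e+00, -1.86636275e+01,
       -5.21885511e-02,  2.39331031e-02,  1.72376731e-04]), 'tool_pos': array([0.16427045, 0.62820893, 0.19447765]), 'tool_rot': array([-1.55052339,  1.56895536, -1.80631751]), 'force': array([-0.54785731,  0.75317351,  0.04131784]), 'wrist_torque': array([-0.03875974, -0.03055903, -0.02584783]), 'opening': 0.0936765951522073}
scene 44.516192224875624 -0.15208201070688987 [ 0.00285222 -0.46641432  0.87058035]
  nest_plate 0.95 [0.3949 0.2847 0.0268]
  nest_plate 0.66 [0.4538 0.2289 0.0074]
  sealing_jig 0.65 [0.4546 0.2295 0.01  ]
  ledge_edge 0.97 [0.453  0.2273 0.0078]
  fence_face 0.59 [0.4536 0.2312 0.0054]
  pin_near 0.7 [0.453  0.2321 0.0075]
  pin_far 0.95 [0.4557 0.2293 0.0087]
  can_pan_026 0.86 [0.6644 0.106  0.0476]
  can_pan_026 0.53 [0.3
[... 593 characters left out ...]
1]
  pin_near 0.62 [0.4435 0.2037 0.0101]
  pin_far 0.62 [0.4017 0.2945 0.0254]
  pin_far 0.6 [0.4463 0.1997 0.0116]
  can_pan_026 0.82 [0.678  0.1175 0.0444]
  can_pan_026 0.81 [0.4026 0.4316 0.041 ]
  tape_roll_1 0.56 [ 0.6582 -0.0249  0.0251]
  seal_pad_1 0.68 [0.3263 0.2493 0.0101]
  bulldog_clip 0.75 [0.5326 0.3048 0.019 ]
  tally_counter 0.72 [0.3145 0.1898 0.0203]
wrist 63.23421379012477 0.022293781659190468 [0.09539368 0.64580975 0.3845928 ]
  sealing_jig 0.64 [0.3908 0.364  0.0082]
  ledge_edge 0.83 [0.3855 0.3603 0.012 ]
  fence_face 0.54 [0.3904 0.3632 0.0076]
  pin_near 0.66 [0.3889 0.3654 0.0089]
  pin_far 0.7 [0.3953 0.3613 0.0111]
  can_pan_026 0.83 [0.3788 0.4503 0.0294]
1.95
```

View pics/top0.png

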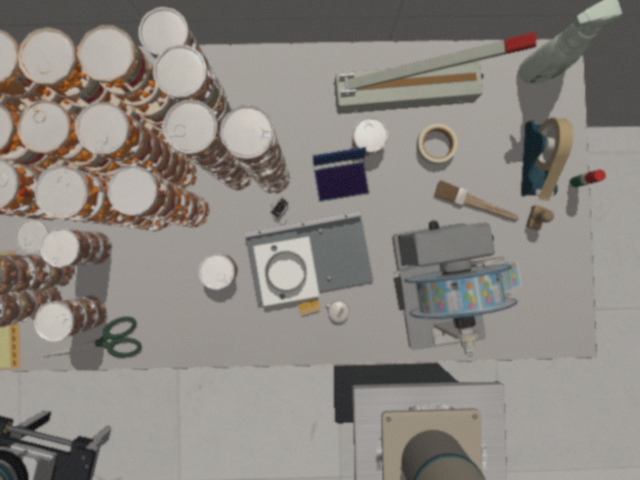

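View pics/scene0.png

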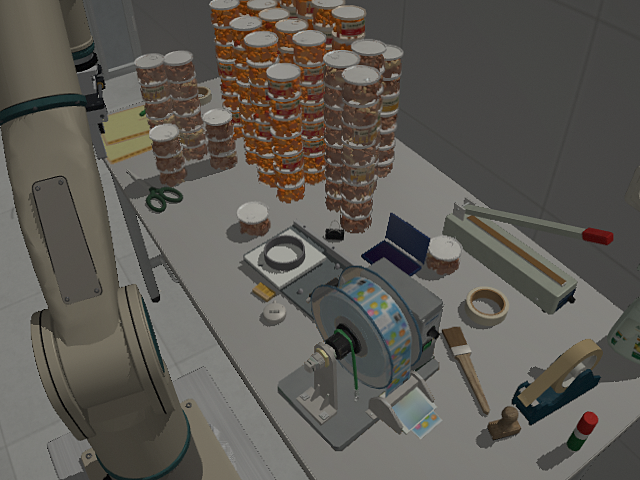

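```bash
python3 - <<'E'
from h import *
im=cv2.imread('pics/top0.png')
c=im[190:340,180:420]; cv2.imwrite('pics/top0z.png',cv2.resize(c,(800,500),interpolation=cv2.INTER_CUBIC))
im=cv2.imread('pics/scene0.png')
c=im[200:335,230:410]; cv2.imwrite('pics/sc0z.png',cv2.resize(c,(800,600),interpolation=cv2.INTER_CUBIC))
E
```

```text
(no output)
```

View pics/top0z.png

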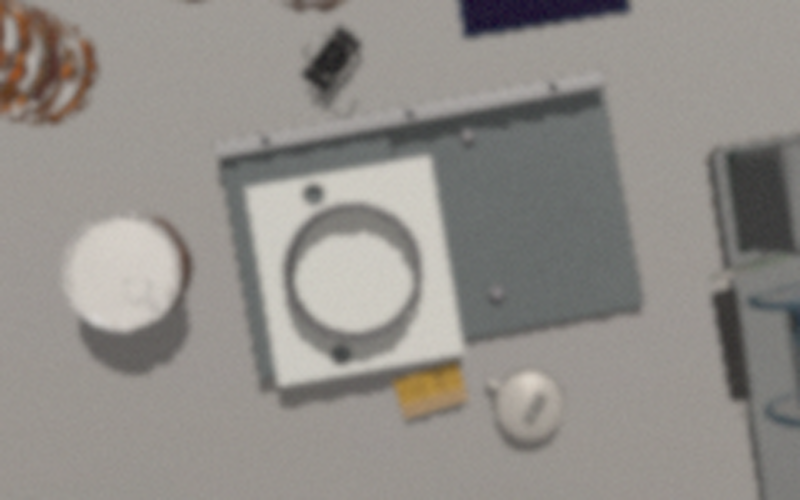

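View pics/sc0z.png

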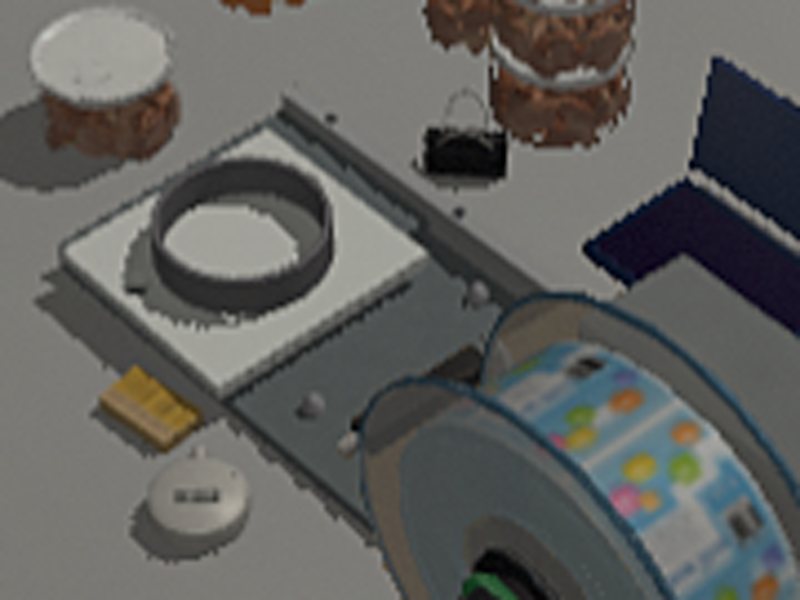

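```bash
python3 - <<'E'
from h import *
s=snap('top'); 
u=lambda a:np.array(a)/ (10/3)+[180,190]+[-.35,-.35]
pins=ray(s,u([(468,137),(496,295)]),.0165); print('pins',pins, np.linalg.norm(pins[1]-pins[0]))
fx=pins[0]-pins[1]; yaw=np.arctan2(fx[1],fx[0]); print('yaw pins',yaw)
fe=ray(s,u([(220,157),(605,90)]),.027); d=fe[0]-fe[1]; print('fence',fe,np.arctan2(d[1],d[0])-np.pi/2,np.linalg.norm(d))
jc=ray(s,u([(640,308)]),.008); print('jig corner',jc)
c=ray(s,u([(248,186),(432,155),(463,355),(280,385)]),.025); print(c, [np.linalg.norm(c[i]-c[i-1]) for i in range(4)])
h=ray(s,u([(313,193),(341,352)]),.025); print('holes',h,np.linalg.norm(h[0]-h[1]))
col=ray(s,u([(352,270)]),.047)
dx=h[0]-h[1]; py=np.arctan2(dx[1],dx[0]); dd=c[0]-c[1]; d2=c[1]-c[2];d3=c[0]-c[3]
print('plate yaw',py,np.arctan2(dd[1],dd[0])-np.pi/2,np.arctan2(d2[1],d2[0]),np.arctan2(d3[1],d3[0]),'ctr',c.mean(0),col)
# jig origin
def rot(a):return np.array([[np.cos(a),-np.sin(a)],[np.sin(a),np.cos(a)]])
J=pins[:,:2].mean(0)-rot(yaw)@[0,.017]; print('J',J)
for n,p in [('c',c.mean(0)),('col',col[0]),('hole mid-', h.mean(0)),('f0',fe[0]),('f1',fe[1]),('jc',jc[0])]: print(n, rot(yaw).T@(p[:2]-J))
E
```

```text
pins [[0.4813292  0.22183614 0.0165    ]
 [0.38268023 0.20646306 0.0165    ]] 0.09983962873480746
yaw pins 0.1545927950295444
fence [[0.47157497 0.37493036 0.027     ]
 [0.50818889 0.13666558 0.027     ]] 0.15247629050807943 0.24106157838563003
jig corner [[0.37213498 0.1160205  0.008     ]]
[[0.45340309 0.35823732 0.025     ]
 [0.47023261 0.24438641 0.025     ]
 [0.34677312 0.2277652  0.025     ]
 [0.33078739 0.34052087 0.025     ]] [np.float64(0.12388898728407519), np.float64(0.11508806649140768), np.float64(0.12457331812209245), np.float64(0.11388320605853246)]
holes [[0.44826923 0.31823514 0.025     ]
 [0.35020287 0.30271084 0.025     ]] 0.0992875294569975
plate yaw 0.1570012299199251 0.14675796414467124 0.1338241737249164 0.143494537105224 ctr [0.40029905 0.29272745 0.025     ] [[0.40119343 0.29353982 0.047     ]]
J [0.43462234 0.19735234]
c [-0.01922831  0.09952272]
col [-0.01821951  0.10018769]
hole mid- [-0.01754622  0.11722031]
f0 [0.06385502 0.1697704 ]
f1 [ 0.06334481 -0.07129064]
jc [-0.07426545 -0.07074023]
```

```bash
cat >> h.py <<'E'
JO=np.array([0.4346,0.1974]); JY=0.1545
def rot(a):return np.array([[np.cos(a),-np.sin(a)],[np.sin(a),np.cos(a)]])
def toolR(o=None):
    o=o or ctrl.observe(); return R.from_euler('xyz',o['tool_rot']).as_matrix()
def plan(jx,jy,tipz,turn=True):
    o=ctrl.observe(); M=toolR(o); tip=o['tool_pos']+M[:,0]*.022
    g=np.r_[JO+rot(JY)@[jx,jy],tipz]; 
    # desired: tool y along +-jig x ; compute turn about tool x
    want=np.r_[rot(JY)@[1,0],0]; a=M.T@want; t=np.degrees(np.arctan2(a[2],a[1])); t=(t+90)%180-90
    d=M.T@(g-tip)
    print('tip jig',(rot(JY).T@(tip[:2]-JO)*1000).round(1),'z',(tip[2]*1000).round(1),'shift mm',(d*1000).round(1),'turn',t.round(2),'force',o['force'].round(1),'t',o['time_s'],'open',round(o['opening'],4), 'axes jig', (np.r_[rot(JY).T@M[:2,1]].round(3)),(rot(JY).T@M[:2,2]).round(3), 'down',M[:,0].round(4),'q7',o['joints'][6].round(2))
E
python3 - <<'E'
from h import *
plan(-.0185,.100,.10); print(toolR())
s=snap('top'); print(ray(s,[(100,305),(105,245),(205,215),(275,185),(395,260),(395,290)],0))
E
```

```text
tip jig [-200.6  467.9] z 173.4 shift mm [  73.3 -264.7  313.7] turn 66.49 force [-0.7 -0.   0.4] t 2.0 open 0.094 axes jig [0.399 0.917] [ 0.917 -0.399] down [-1.e-04 -0.e+00 -1.e+00] q7 -0.02
[[-1.00903104e-04  2.53019487e-01  9.67461177e-01]
 [-2.02346343e-05  9.67461181e-01 -2.53019490e-01]
 [-9.99999995e-01 -4.51066750e-05 -9.25000793e-05]]
[[0.33509519 0.68807288 0.        ]
 [0.46121386 0.67689125 0.        ]
 [0.52043447 0.46444854 0.        ]
 [0.58127648 0.31527789 0.        ]
 [0.41702183 0.06445278 0.        ]
 [0.35380028 0.06610866 0.        ]]
```

```bash
python3 - <<'E'
from h import *
s=snap('scene'); 
p=ray(s,[(357,218),(357,230),(340,215),(376,215)],0); print(p, (p[:,:2]-JO)@rot(JY))
im=cv2.imread('pics/top0.png')
c=im[80:230,150:390]; cv2.imwrite('pics/top0y.png',cv2.resize(c,(800,500),interpolation=cv2.INTER_CUBIC))
E
```

```text
[[ 6.10700050e-01  3.28339346e-01  0.00000000e+00]
 [ 5.87085771e-01  2.95675523e-01 -1.11022302e-16]
 [ 5.84762238e-01  3.58297188e-01  0.00000000e+00]
 [ 6.52599925e-01  3.12651809e-01  0.00000000e+00]] [[0.19415219 0.10228033]
 [0.16579269 0.07363949]
 [0.17313343 0.1358728 ]
 [0.23313889 0.08033185]]
```

View pics/top0y.png

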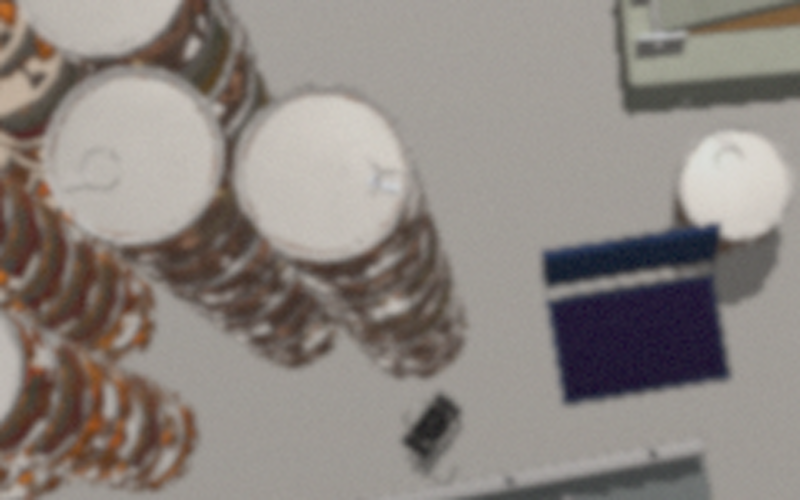

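>>> jog_arm --pt "0 -0.02 0.024 7" --pt "0 -0.046 0.055 14" --pt "0 -0.072 0.086 21" --pt "0 -0.098 0.117 28" --pt "0 -0.12 0.144 33" --hand 1 --grip_force 10

```text
time_s: 2.52
tool_pos: [0.2749, 0.4739, 0.1956]
tool_rot: [0.253, 1.57, -0.585]
force: [1.2, -0.7, 0.2]
opening: 0.064
```

```bash
python3 -c "
from h import *
plan(-.0185,.100,.10)"
```

```text
tip jig [-115.3  297.7] z 173.6 shift mm [ 73.7 -26.9 218.4] turn 33.09 force [ 1.2 -0.7  0.2] t 2.5167 open 0.064 axes jig [0.838 0.546] [ 0.546 -0.838] down [ 6.e-04 -4.e-04 -1.e+00] q7 -0.24
```

>>> jog_arm --pt "0 -0.005 0.041 7" --pt "0 -0.01 0.082 14" --pt "0 -0.015 0.123 21" --pt "0 -0.02 0.164 28" --pt "0 -0.025 0.204 33"

```text
time_s: 2.93
tool_pos: [0.3935, 0.304, 0.1961]
tool_rot: [1.677, 1.57, 0.257]
force: [0.1, 0.3, -0.5]
opening: 0.0306
```

```bash
python3 -c "
from h import *
plan(-.0185,.100,.10)"
```

```text
tip jig [-24.2 111.6] z 174.1 shift mm [74.1  5.7 11.6] turn -0.21 force [ 0.1  0.3 -0.5] t 2.9333 open 0.0306 axes jig [ 1.    -0.004] [-0.004 -1.   ] down [ 1.1e-03  3.0e-04 -1.0e+00] q7 -0.33
```

>>> jog_arm --pt "0.02 0.003 0.006 0" --pt "0.045 0.0057 0.0116 0" --pt "0.074 0.0057 0.0116 0" --pt "0.074 0.0057 0.0116 0" --pt "0.074 0.0057 0.0116 0"

```text
time_s: 3.35
tool_pos: [0.4002, 0.2929, 0.1216]
tool_rot: [-0.815, 1.569, -2.235]
force: [0.2, -0.3, 0.7]
opening: 0.0002
```

```bash
python3 -c "
from h import *
plan(-.0185,.100,.033)
snap('wrist','w1');snap('top','t1')"
```

```text
tip jig [-19.3  99.6] z 99.6 shift mm [66.6  0.9 -0.5] turn -0.23 force [ 0.2 -0.3  0.7] t 3.35 open 0.0002 axes jig [ 1.    -0.004] [-0.004 -1.   ] down [-0.0011 -0.0014 -1.    ] q7 -0.25
```

View pics/w1.png

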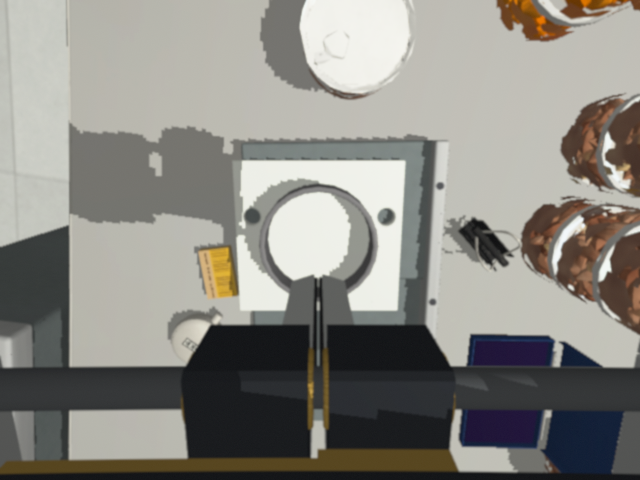

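View pics/t1.png

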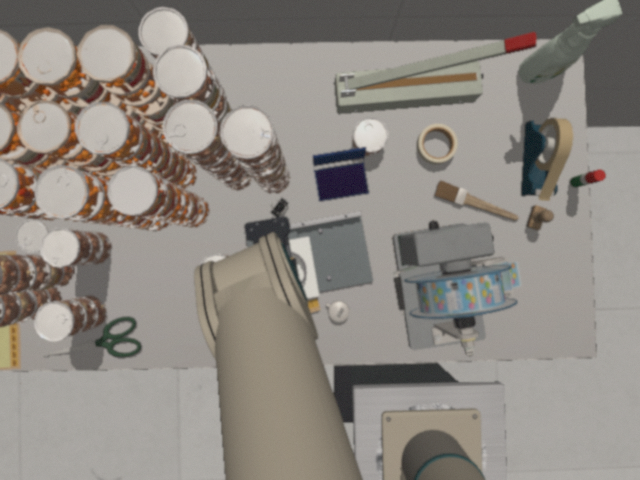

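```bash
python3 -c "
from h import *
s=snap('wrist')
f=lambda x,y:np.r_[JO+rot(JY)@[x,y],.047]
print(proj(s,[f(-.0185,.1),f(-.0185-.04,.1),f(-.0185+.04,.1),f(-.0185,.14),f(-.0185,.06)]).round(0))
o=ctrl.observe();print(proj(s,o['tool_pos']+.022*toolR(o)[:,0]))
# fine plate pose in wrist: corners
c=ray(s,[(249,160),(406,160),(403,310),(239,310)],.025); print((c[:,:2]-JO)@rot(JY))
h=ray(s,[(252,215.5),(387,216)],.025); print((h[:,:2]-JO)@rot(JY))
"
```

```text
[[317. 247.]
 [260. 247.]
 [374. 247.]
 [317. 190.]
 [317. 300.]]
[[318.74601849 270.13202334]]
[[-0.06726408  0.15929097]
 [ 0.04596445  0.15903841]
 [ 0.04981029  0.04230804]
 [-0.08042672  0.04271492]]
[[-0.06688964  0.118742  ]
 [ 0.03400895  0.11811767]]
```

>>> jog_arm --pt "0.03 0.001 0 0" --pt "0.05 0.001 0 0" --pt "0.06 0.001 0 0" --pt "0.067 0.001 0 0" --pt "0.067 0.001 0 0"

```text
time_s: 3.92
tool_pos: [0.4028, 0.2948, 0.0563]
tool_rot: [2.005, 1.568, 0.586]
force: [0.2, 0.8, 0.7]
opening: 0.0
```

```bash
python3 -c "
from h import *
plan(-.0185,.070,.033)
snap('wrist','w2')"
```

```text
tip jig [-16.4 101.2] z 34.3 shift mm [ 1.3 -2.1 31.2] turn -0.15 force [0.2 0.8 0.7] t 3.9167 open 0.0 axes jig [ 1.    -0.003] [-0.003 -1.   ] down [ 0.0027  0.0018 -1.    ] q7 -0.19
```

View pics/w2.png

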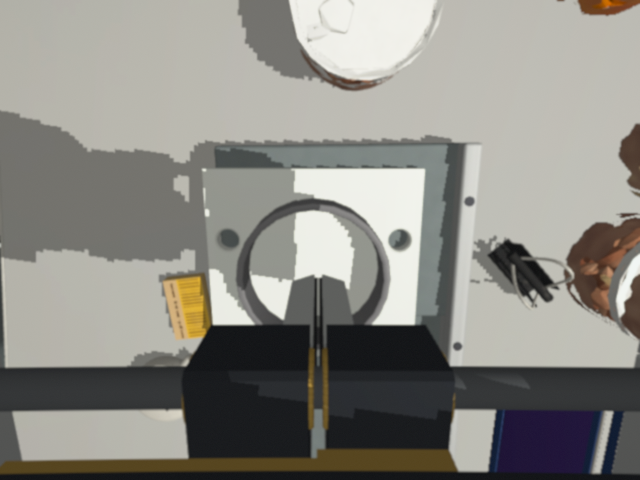

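>>> jog_arm --pt "0.001 0 0.007 0" --pt "0.002 -0.001 0.014 0" --pt "0.002 -0.002 0.021 0" --pt "0.002 -0.002 0.026 0" --pt "0.002 -0.002 0.03 0"

```text
time_s: 4.38
tool_pos: [0.406, 0.2639, 0.0553]
tool_rot: [1.975, 1.566, 0.555]
force: [-0.9, 0.0, 0.0]
opening: 0.0003
```

```bash
python3 -c "
from h import *
plan(.0,.020,.032)
snap('wrist','w3')"
```

```text
tip jig [-17.9  70.2] z 33.3 shift mm [ 1.3 18.1 50.1] turn -0.23 force [-0.9  0.   0. ] t 4.3833 open 0.0003 axes jig [ 1.    -0.004] [-0.004 -1.   ] down [ 0.0038  0.0024 -1.    ] q7 -0.14
```

View pics/w3.png

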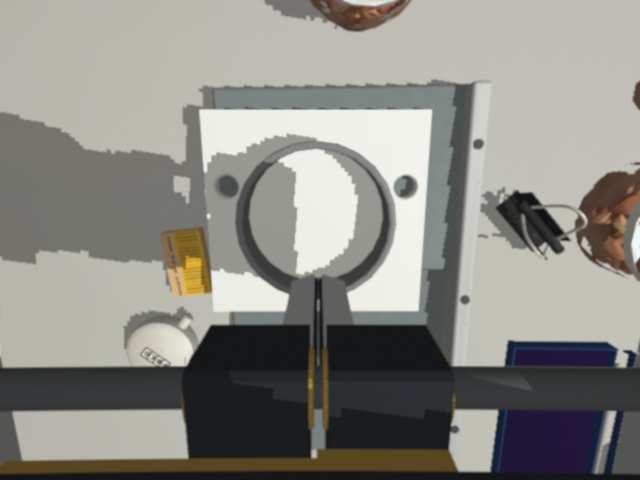

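>>> jog_arm --pt "0.001 0.001 0.004 0" --pt "0.001 0.003 0.008 0" --pt "0.001 0.005 0.012 0" --pt "0.001 0.007 0.016 0" --pt "0.001 0.009 0.02 0"

```text
time_s: 4.85
tool_pos: [0.4185, 0.2445, 0.0542]
tool_rot: [1.874, 1.566, 0.452]
force: [0.2, 0.4, 0.2]
opening: 0.0003
```

```bash
cat >> h.py <<'E'
def holes(s,z=.025,g=None):
    # dark hole blobs on white plate
    p=np.array(g); h=ray(s,p,z); q=(h[:,:2]-JO)@rot(JY); d=q[1]-q[0]; a=np.arctan2(d[1],d[0])
    print('holes',(q*1000).round(1),'yaw rel',a.round(3),'plate',((q.mean(0)-rot(a)@[0,.017])*1000).round(1),'len',np.linalg.norm(d)*1000)
E
python3 -c "
from h import *
plan(.0,.038,.032)
s=snap('wrist','w4')"
```

```text
tip jig [-8.6 49.1] z 32.2 shift mm [ 0.2  8.6 11. ] turn -0.28 force [0.2 0.4 0.2] t 4.85 open 0.0003 axes jig [ 1.    -0.005] [-0.005 -1.   ] down [ 0.0039  0.0019 -1.    ] q7 -0.11
```

View pics/w4.png

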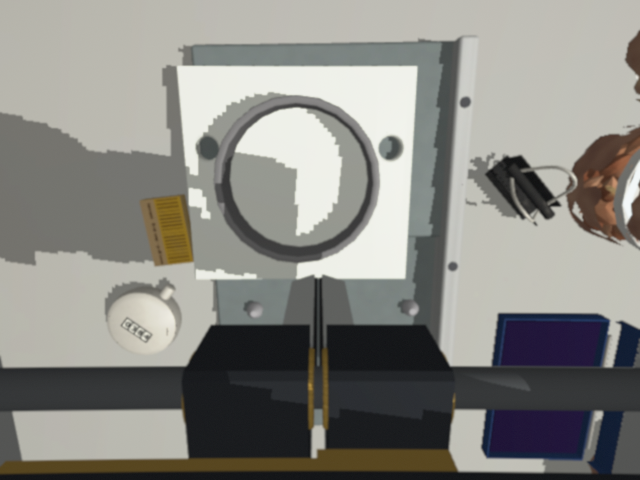

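```bash
python3 -c "
from h import *
s=snap('wrist')
holes(s,.025,[(208,147),(391,147)])
f=lambda x,y,z:np.r_[JO+rot(JY)@[x,y],z]
o=ctrl.observe();print(proj(s,o['tool_pos']+.022*toolR(o)[:,0]))
print('front edge',(ray(s,[(300,279)],.025)[:,:2]-JO)@rot(JY), 'pins',proj(s,[f(-.05,.017,.0165),f(.05,.017,.0165)]))
p=ray(s,[(220,175),(378,175),(298,97),(298,260)],.047); print((p[:,:2]-JO)@rot(JY))
T=np.array(s['camera_from_world']); print(T.round(3), (np.r_[rot(JY).T@((-T[:3,:3].T@T[:3,3])[:2]-JO)]), -T[:3,:3].T@T[:3,3])
"
```

```text
holes [[-67.6 116.3]
 [ 31.8 115.9]] yaw rel -0.004 plate [-18.   99.1] len 99.38524168291909
[[317.86936324 269.53633373]]
front edge [[-0.01893661  0.04031576]] pins [[251.5415029  309.99581867]
 [411.01186715 308.99386548]]
[[-0.05678577  0.10300988]
 [ 0.02178744  0.10262593]
 [-0.01740758  0.13931678]
 [-0.01882854  0.05869033]]
[[ 0.989  0.149  0.005 -0.451]
 [ 0.143 -0.959  0.244  0.182]
 [ 0.041 -0.241 -0.97   0.295]
 [ 0.     0.     0.     1.   ]] [-0.00908489  0.11795251] [0.40747208 0.31254949 0.24353473]
```

```bash
python3 -c "
from h import *
s=snap('scene')
c=s['color'][180:330,210:410,::-1]; cv2.imwrite('pics/s4z.png',cv2.resize(c,(800,600),interpolation=cv2.INTER_CUBIC))
c=cv2.imread('pics/w4.png')[80:330,160:480]; cv2.imwrite('pics/w4z.png',cv2.resize(c,(768,600),interpolation=cv2.INTER_CUBIC))
o=ctrl.observe();print((proj(s,o['tool_pos']+.022*toolR(o)[:,0])-[210,180])*4)
"
```

```text
[[376.59135653 335.84902954]]
```

View pics/s4z.png

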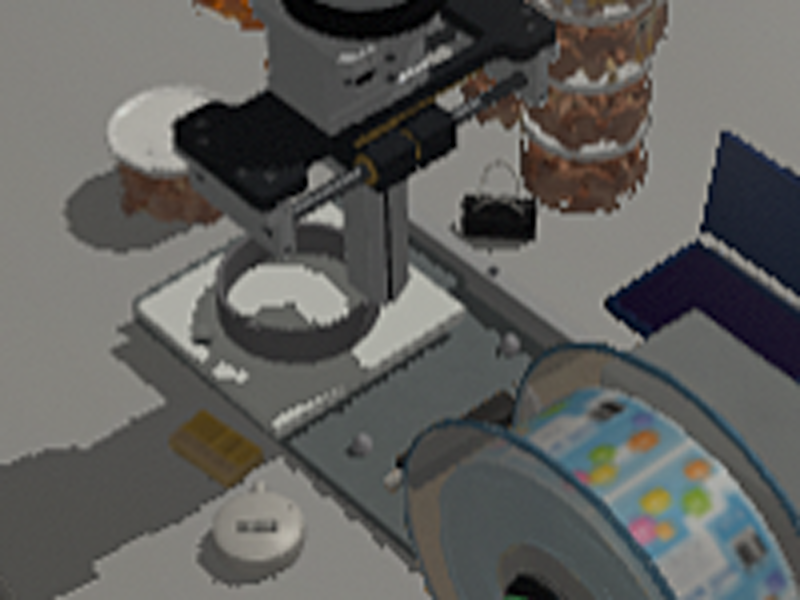

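View pics/w4z.png

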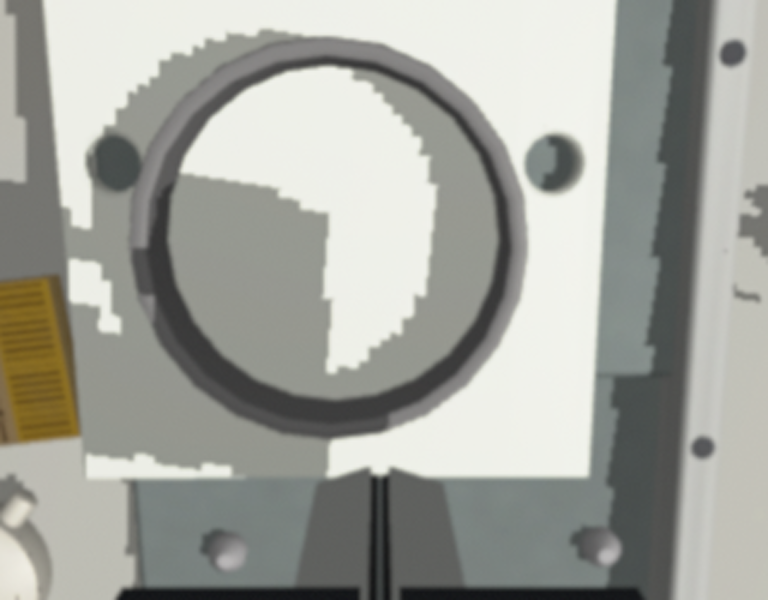

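```bash
python3 -c "
from h import *
s=snap('scene'); w=snap('wrist')
o=ctrl.observe(); M=toolR(o)
for k in (-.01,-.005,0,.005,.01,.022):
  t=o['tool_pos']+k*M[:,0]
  print(k,t[2].round(3),proj(s,t+.008*M[:,2]).round(1),proj(w,t-.008*M[:,2]).round(1))
print('seen scene (306.2,255), wrist (318,278)')
"
```

```text
-0.01 0.064 [[306.  254.7]] [[318.3 275.1]]
-0.005 0.059 [[306.  256.5]] [[318.3 271.8]]
0 0.054 [[306.1 258.3]] [[318.2 268.7]]
0.005 0.049 [[306.2 260. ]] [[318.2 265.7]]
0.01 0.044 [[306.3 261.8]] [[318.2 262.8]]
0.022 0.032 [[306.4 266. ]] [[318.2 256.5]]
seen scene (306.2,255), wrist (318,278)
```

>>> jog_arm --pt "-0.015 0 0 0" --pt "-0.015 -0.003 -0.015 0" --pt "-0.015 -0.006 -0.03 0" --pt "-0.015 -0.0095 -0.045 0" --pt "-0.015 -0.0095 -0.048 0"

```text
time_s: 5.52
tool_pos: [0.3998, 0.294, 0.0692]
tool_rot: [2.324, 1.566, 0.907]
force: [-0.5, -0.9, -1.0]
opening: 0.0009
```

>>> jog_arm --pt "0.005 0 0 0" --pt "0.01 0 0 0" --pt "0.015 0 0 0" --pt "0.02 0 0 0" --pt "0.02 0 0 0"

```text
time_s: 5.93
tool_pos: [0.3995, 0.2927, 0.048]
tool_rot: [2.438, 1.569, 1.02]
force: [0.6, -0.3, 0.6]
opening: 0.0005
```

```bash
cat >> h.py <<'E'
def look(n):
    s=snap('scene'); w=snap('wrist')
    c=s['color'][200:320,230:390,::-1]; a=cv2.resize(c,(800,600),interpolation=cv2.INTER_CUBIC)
    cv2.imwrite(f'pics/{n}.png',np.hstack([cv2.resize(a,(400,300)),cv2.resize(w['color'][:,:,::-1],(400,300),interpolation=cv2.INTER_AREA)]))
    return s,w
E
python3 -c "
from h import *
plan(-.018,.099,.020)
look('l5')"
```

```text
tip jig [-20.   99.6] z 26.0 shift mm [6.  1.9 0.6] turn -0.1 force [ 0.6 -0.3  0.6] t 5.9333 open 0.0005 axes jig [ 1.    -0.002] [-0.002 -1.   ] down [ 0.0011  0.0019 -1.    ] q7 -0.19
```

View pics/l5.png

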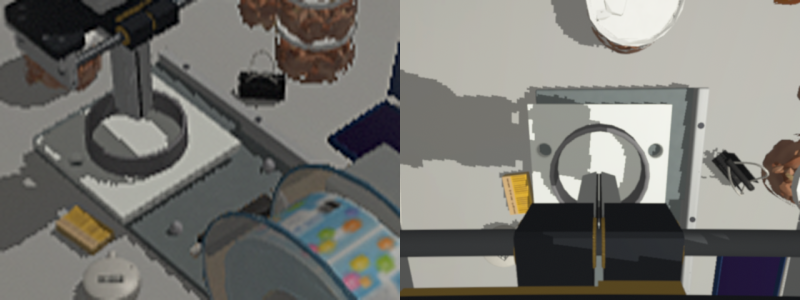

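>>> jog_arm --pt "0.003 0.001 0 0" --pt "0.006 0.002 0 0" --pt "0.009 0.002 0 0" --pt "0.012 0.002 0 0" --pt "0.012 0.002 0 0"

```text
time_s: 6.45
tool_pos: [0.4016, 0.2934, 0.0362]
tool_rot: [2.454, 1.568, 1.037]
force: [0.1, -0.3, 0.4]
opening: 0.0004
```

```bash
python3 -c "
from h import *
plan(-.018,.099,.020)
s,w=look('l6')
o=ctrl.observe(); M=toolR(o)
for k in (-.01,-.005,0,.005,.01,.022):
  t=o['tool_pos']+k*M[:,0]
  print(k,t[2].round(3),((proj(s,t+.008*M[:,2])-[230,200])*5).round(0),proj(w,t-.008*M[:,2]).round(1))
cv2.imwrite('pics/s6.png',cv2.resize(s['color'][200:320,230:390,::-1],(800,600),interpolation=cv2.INTER_CUBIC))
cv2.imwrite('pics/w6.png',w['color'][:,:,::-1])
"
```

```text
tip jig [-17.8  99.9] z 14.2 shift mm [-5.8 -0.2  0.9] turn -0.09 force [ 0.1 -0.3  0.4] t 6.45 open 0.0004 axes jig [ 1.    -0.002] [-0.002 -1.   ] down [ 0.0013  0.0022 -1.    ] q7 -0.18
-0.01 0.047 [[283. 250.]] [[318.8 275.6]]
-0.005 0.042 [[284. 259.]] [[318.7 272.3]]
0 0.037 [[285. 268.]] [[318.7 269.1]]
0.005 0.032 [[285. 276.]] [[318.7 266.1]]
0.01 0.027 [[286. 285.]] [[318.7 263.2]]
0.022 0.015 [[287. 306.]] [[318.6 256.9]]
```

View pics/s6.png

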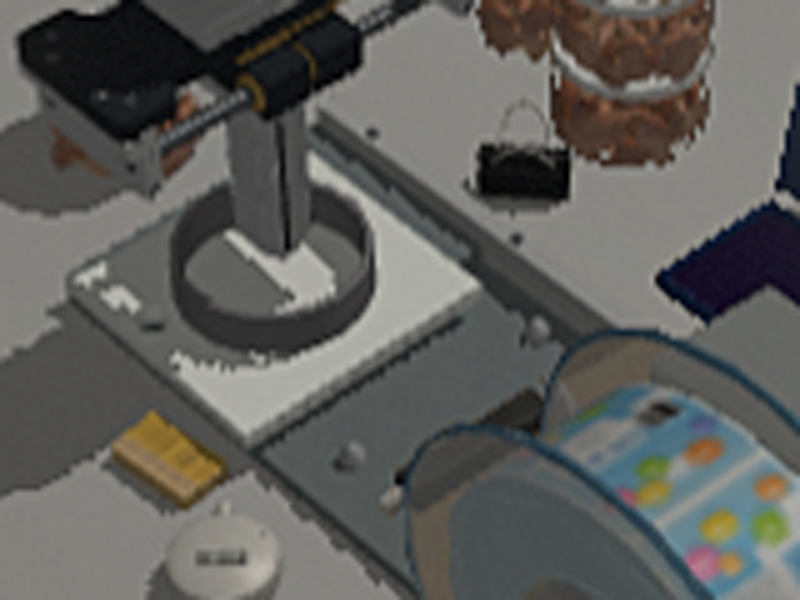

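View pics/w6.png

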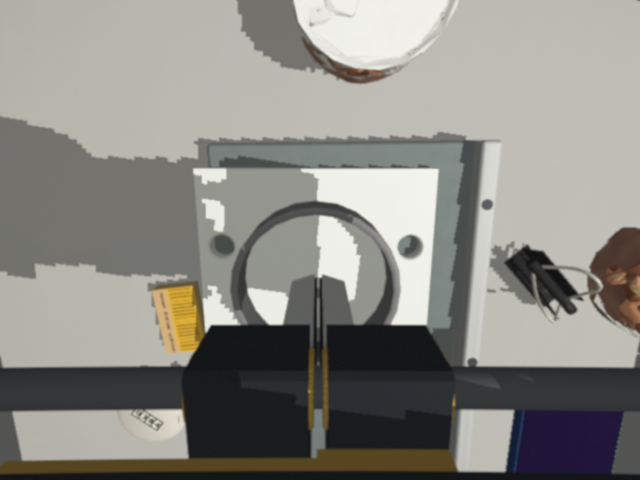

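>>> jog_arm --pt "0.003 0 0 0" --pt "0.006 0 0 0" --pt "0.009 0 0 0" --pt "0.012 0 0 0" --pt "0.012 0 0 0"

```text
time_s: 6.97
tool_pos: [0.4014, 0.2933, 0.024]
tool_rot: [2.543, 1.569, 1.125]
force: [0.5, -0.7, -0.3]
opening: 0.0006
```

```bash
python3 -c "
from h import *
plan(-.018,.099,.020)
s,w=look('l7')
cv2.imwrite('pics/s7.png',cv2.resize(s['color'][200:320,230:390,::-1],(800,600),interpolation=cv2.INTER_CUBIC))
o=ctrl.observe(); M=toolR(o)
for k in (-.01,-.005,0):
  t=o['tool_pos']+k*M[:,0]
  print(k,t[2].round(3),((proj(s,t+.008*M[:,2])-[230,200])*5).round(0),proj(w,t-.008*M[:,2]).round(1))
"
```

```text
tip jig [-18.   99.9] z 2.0 shift mm [-18.    0.    0.8] turn -0.09 force [ 0.5 -0.7 -0.3] t 6.9667 open 0.0006 axes jig [ 1.    -0.002] [-0.002 -1.   ] down [ 9.0e-04  1.9e-03 -1.0e+00] q7 -0.17
-0.01 0.034 [[285. 272.]] [[318.8 275.6]]
-0.005 0.029 [[285. 280.]] [[318.8 272.2]]
0 0.024 [[286. 289.]] [[318.8 269.1]]
```

View pics/s7.png

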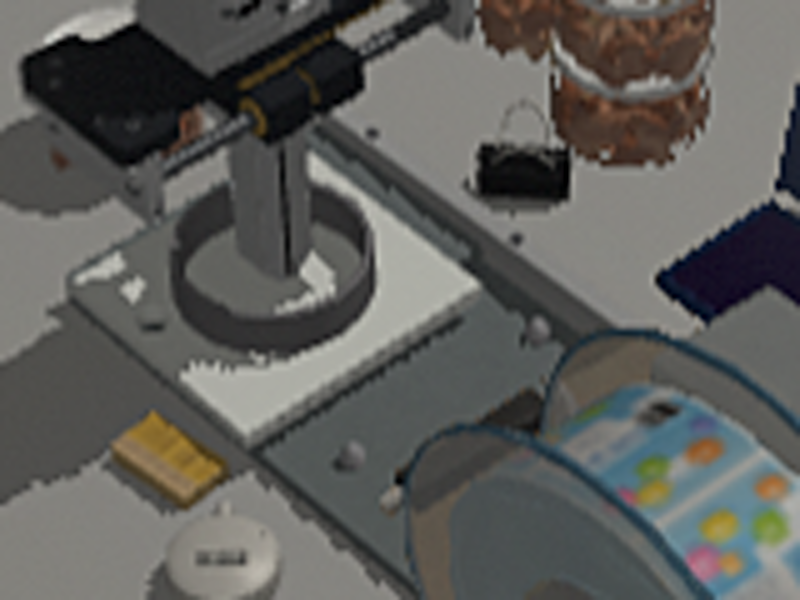

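>>> jog_arm --pt "0 0 0.008 0" --pt "0 0 0.016 0" --pt "0 0 0.023 0" --pt "0 0 0.03 0" --pt "0 0 0.034 0"

```text
time_s: 7.48
tool_pos: [0.4072, 0.2583, 0.0245]
tool_rot: [2.347, 1.568, 0.927]
force: [-0.4, 1.6, 0.1]
opening: 0.0003
```

```bash
python3 -c "
from h import *
plan(-.0,.040,.002)
s,w=look('l8')
cv2.imwrite('pics/w8.png',w['color'][:,:,::-1])
"
```

```text
tip jig [-17.7  64.4] z 2.5 shift mm [ 0.5 17.8 24.4] turn -0.19 force [-0.4  1.6  0.1] t 7.4833 open 0.0003 axes jig [ 1.    -0.003] [-0.003 -1.   ] down [ 0.0015  0.002  -1.    ] q7 -0.12
```

View pics/l8.png

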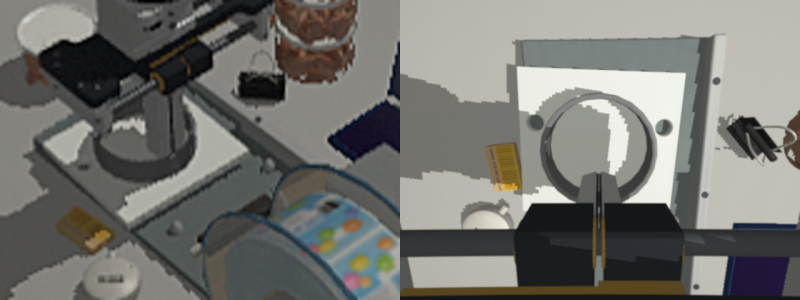

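View pics/w8.png

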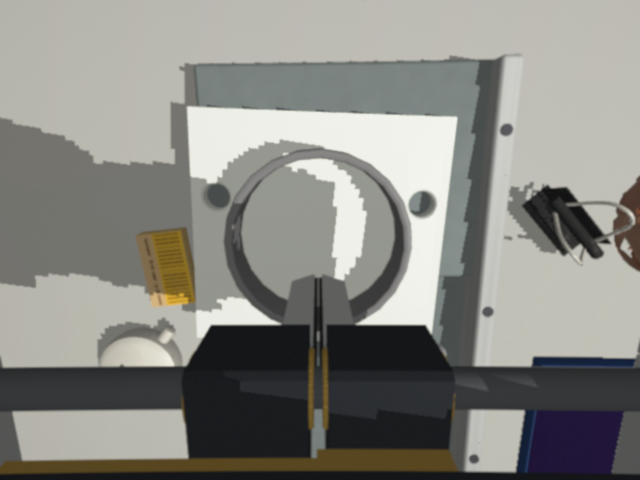

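```bash
python3 -c "
from h import *
w=snap('wrist')
holes(w,.025,[(217,195),(424,204)])
p=ray(w,[(230,236),(410,240),(318,151)],.047); print((p[:,:2]-JO)@rot(JY)*1000)
"
```

```text
holes [[-66.6 110.5]
 [ 33.8 105.9]] yaw rel -0.046 plate [-17.2  91.2] len 100.53434316877042
[[-56.49683203  95.31512213]
 [ 22.60668284  93.29246048]
 [-17.81081536 131.55069865]]
```

>>> jog_arm --pt "0 0.004 0.002 0" --pt "0 0.008 0.005 0" --pt "0 0.012 0.009 0" --pt "0 0.016 0.013 0" --pt "0 0.02 0.017 0"

```text
time_s: 8.05
tool_pos: [0.4301, 0.2452, 0.0244]
tool_rot: [2.363, 1.568, 0.944]
force: [0.2, 0.3, -0.1]
opening: 0.0006
```

```bash
python3 -c "
from h import *
plan(-.0,.040,.002)
s,w=look('l9')
cv2.imwrite('pics/w9.png',w['color'][:,:,::-1])
"
```

```text
tip jig [ 2.9 47.9] z 2.4 shift mm [ 0.4 -2.9  8. ] turn -0.16 force [ 0.2  0.3 -0.1] t 8.05 open 0.0006 axes jig [ 1.    -0.003] [-0.003 -1.   ] down [ 0.0016  0.0022 -1.    ] q7 -0.09
```

View pics/w9.png

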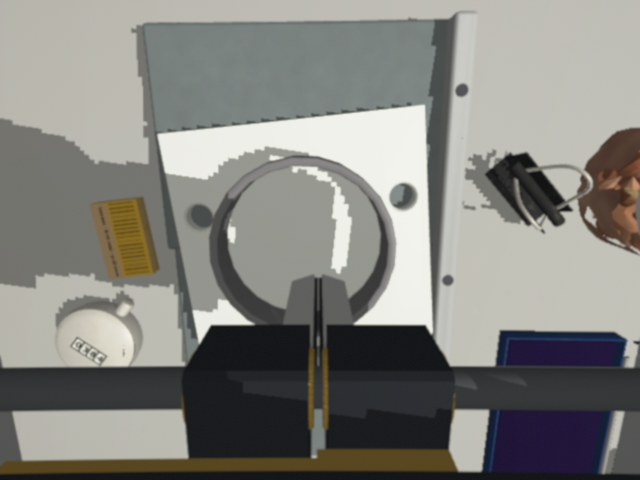

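```bash
python3 -c "
from h import *
w=snap('wrist')
holes(w,.025,[(202,216),(404,195)])
p=ray(w,[(211,240),(396,245),(304,157)],.047); print((p[:,:2]-JO)@rot(JY)*1000)
p=ray(w,[(425,106),(433,322)],.025); print((p[:,:2]-JO)@rot(JY)*1000)
"
```

```text
holes [[-53.4  82.8]
 [ 45.1  92.8]] yaw rel 0.101 plate [-2.5 70.9] len 98.98926791105028
[[-43.74176831  76.10196265]
 [ 37.74115275  73.49846239]
 [ -2.45599643 111.64548278]]
[[ 52.51533298 133.4607315 ]
 [ 63.62002092  25.89717339]]
```

>>> jog_arm --pt "0 0 -0.008 0" --pt "0 0 -0.017 0" --pt "0 0.004 -0.025 0" --pt "0 0.01 -0.025 0" --pt "0 0.016 -0.025 0"

```text
time_s: 8.62
tool_pos: [0.4425, 0.2735, 0.0245]
tool_rot: [2.236, 1.567, 0.818]
force: [0.6, 0.3, 0.6]
opening: 0.0004
```

```bash
python3 -c "
from h import *
plan(.026,.073,.002)
"
```

```text
tip jig [19.6 74. ] z 2.5 shift mm [0.5 6.4 1. ] turn -0.09 force [0.6 0.3 0.6] t 8.6167 open 0.0004 axes jig [ 1.    -0.002] [-0.002 -1.   ] down [ 0.0024  0.0026 -1.    ] q7 -0.12
```

>>> jog_arm --pt "0 0.002 0 0" --pt "0 0.004 0 0" --pt "0 0.006 0 0" --pt "0 0.007 0 0" --pt "0 0.007 0 0"

```text
time_s: 9.03
tool_pos: [0.4496, 0.2742, 0.0245]
tool_rot: [2.186, 1.567, 0.767]
force: [-0.3, -0.4, 0.4]
opening: 0.0003
```

```bash
python3 -c "
from h import *
plan(.028,.073,.002)
w=snap('wrist','w10')
"
```

```text
tip jig [26.7 73.6] z 2.5 shift mm [0.5 1.3 0.6] turn -0.12 force [-0.3 -0.4  0.4] t 9.0333 open 0.0003 axes jig [ 1.    -0.002] [-0.002 -1.   ] down [ 0.0024  0.0023 -1.    ] q7 -0.12
```

View pics/w10.png

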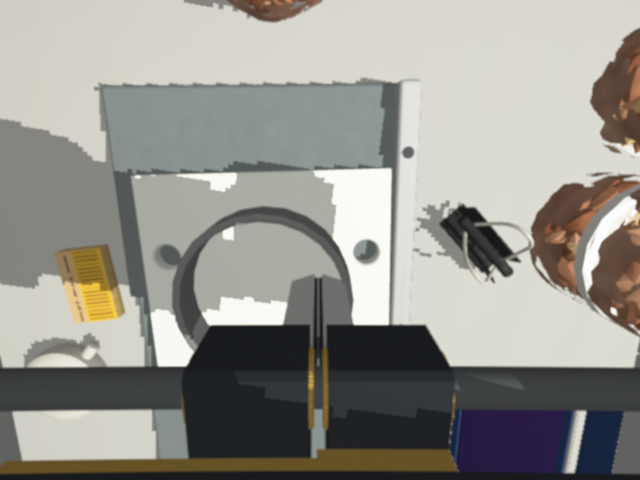

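```bash
python3 -c "
from h import *
w=snap('wrist')
holes(w,.025,[(168,255),(367,251)])
p=ray(w,[(391,168),(392,320)],.025); print((p[:,:2]-JO)@rot(JY)*1000)
"
```

```text
holes [[-48.8  89.4]
 [ 51.1  91.3]] yaw rel 0.019 plate [ 1.5 73.3] len 99.85284209266072
[[ 61.26468011 132.26163222]
 [ 65.30591962  53.67121182]]
```

>>> jog_arm --pt "0 0.001 0 0" --pt "0 0.002 0 0" --pt "0 0.002 0 0" --pt "0 -0.005 0.003 0" --pt "0 -0.015 0.008 0"

```text
time_s: 9.55
tool_pos: [0.437, 0.2647, 0.0246]
tool_rot: [2.024, 1.564, 0.606]
force: [-0.9, 0.1, -0.9]
opening: 0.0005
```

```bash
python3 -c "
from h import *
plan(.001,.046,.002)
w=snap('wrist','w11')
"
```

```text
tip jig [12.9 66.2] z 2.6 shift mm [  0.5 -11.9  20.2] turn -0.09 force [-0.9  0.1 -0.9] t 9.55 open 0.0005 axes jig [ 1.    -0.002] [-0.002 -1.   ] down [ 0.0053  0.0036 -1.    ] q7 -0.11
```

View pics/w11.png

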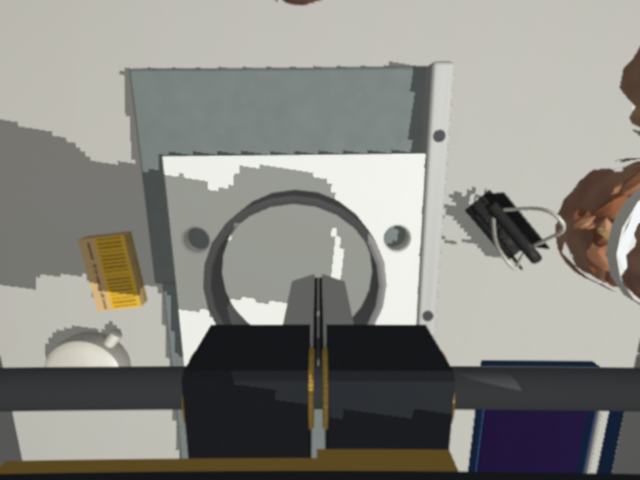

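>>> jog_arm --pt "0 -0.006 0.005 0" --pt "0 -0.0115 0.011 0" --pt "0 -0.0115 0.017 0" --pt "0 -0.0115 0.023 0" --pt "0 -0.0115 0.029 0"

```text
time_s: 10.02
tool_pos: [0.4275, 0.2317, 0.0245]
tool_rot: [2.156, 1.568, 0.737]
force: [0.3, 0.6, 0.1]
opening: 0.0003
```

>>> jog_arm --pt "0.0005 0 0.004 0" --pt "0.0005 0 0.008 0" --pt "0.0005 0 0.012 0" --pt "0.0005 0 0.016 0" --pt "0.0005 0 0.02 0"

```text
time_s: 10.43
tool_pos: [0.4307, 0.2116, 0.0239]
tool_rot: [2.161, 1.568, 0.742]
force: [0.3, 0.6, 0.2]
opening: 0.0006
```

```bash
python3 -c "
from h import *
plan(.001,-.020,.002)
s,w=look('l12')
cv2.imwrite('pics/w12.png',w['color'][:,:,::-1])
"
```

```text
tip jig [-1.6 14.6] z 1.9 shift mm [-0.1  2.7 34.6] turn -0.14 force [0.3 0.6 0.2] t 10.4333 open 0.0006 axes jig [ 1.    -0.002] [-0.002 -1.   ] down [ 0.0019  0.0018 -1.    ] q7 -0.03
```

View pics/w12.png

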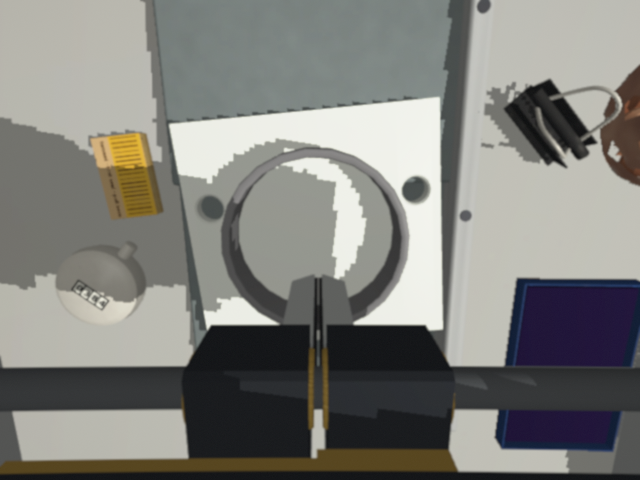

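View pics/l12.png

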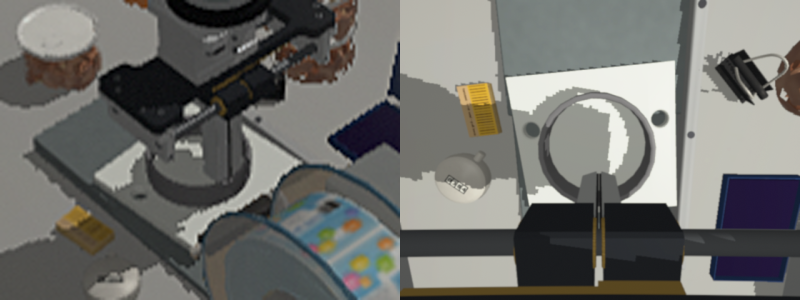

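```bash
python3 -c "
from h import *
w=snap('wrist')
holes(w,.023,[(211,208),(416,189)])
p=ray(w,[(223,232),(409,238),(316,149)],.045); print((p[:,:2]-JO)@rot(JY)*1000)
p=ray(w,[(171,123),(439,97),(443,325)],.025); print((p[:,:2]-JO)@rot(JY)*1000)
"
```

```text
holes [[-54.5  53.3]
 [ 45.8  62.3]] yaw rel 0.09 plate [-2.8 40.9] len 100.61395174997364
[[-43.89539279  46.13483554]
 [ 38.38808053  43.17928179]
 [ -2.7310628   81.68129378]]
[[-69.40848109  93.04628901]
 [ 53.07836358 104.07556267]
 [ 63.54936773  -8.67023624]]
```

>>> jog_arm --pt "0 0 -0.009 0" --pt "0 0.003 -0.018 0" --pt "0 0.009 -0.027 0" --pt "0 0.015 -0.027 0" --pt "0 0.02 -0.027 0"

```text
time_s: 11.0
tool_pos: [0.4472, 0.2427, 0.024]
tool_rot: [2.038, 1.567, 0.621]
force: [1.5, -1.2, -0.6]
opening: 0.0006
```

>>> jog_arm --pt "0 0.002 0 0" --pt "0 0.004 0 0" --pt "0 0.006 0 0" --pt "0 0.0085 0 0" --pt "0 0.0085 0 0"

```text
time_s: 11.42
tool_pos: [0.4557, 0.2436, 0.024]
tool_rot: [2.045, 1.568, 0.627]
force: [-0.6, -0.5, 0.2]
opening: 0.0005
```

```bash
python3 -c "
from h import *
plan(.028,.042,.002)
w=snap('wrist','w13')
"
```

```text
tip jig [28.  42.4] z 2.0 shift mm [-0.   0.   0.4] turn -0.08 force [-0.6 -0.5  0.2] t 11.4167 open 0.0005 axes jig [ 1.    -0.001] [-0.001 -1.   ] down [ 0.0023  0.0017 -1.    ] q7 -0.07
```

View pics/w13.png

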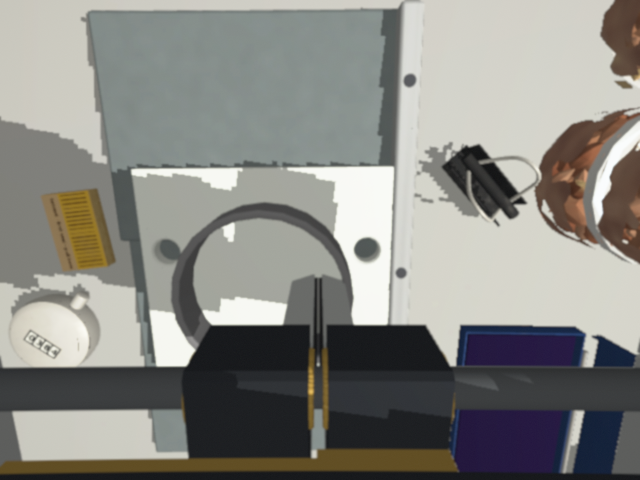

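>>> jog_arm --pt "0 -0.007 0.006 0" --pt "0 -0.013 0.013 0" --pt "0 -0.019 0.02 0" --pt "0 -0.019 0.025 0" --pt "0 -0.019 0.03 0"

```text
time_s: 11.88
tool_pos: [0.4399, 0.2102, 0.0239]
tool_rot: [2.865, 1.569, 1.448]
force: [-1.7, 0.8, -0.4]
opening: 0.0005
```

```bash
python3 -c "
from h import *
plan(.009,.0,.002)
w=snap('wrist','w14')
"
```

```text
tip jig [ 7.2 11.9] z 1.9 shift mm [-0.1  1.8 11.9] turn -0.09 force [-1.7  0.8 -0.4] t 11.8833 open 0.0005 axes jig [ 1.    -0.002] [-0.002 -1.   ] down [ 2.0e-04  1.5e-03 -1.0e+00] q7 -0.03
```

View pics/w14.png

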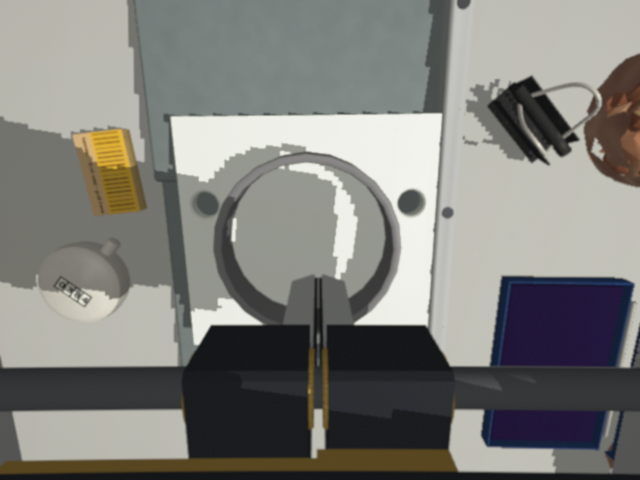

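>>> jog_arm --pt "0 0.001 0.004 0" --pt "0 0.001 0.008 0" --pt "0 0.001 0.012 0" --pt "0 0.001 0.016 0" --pt "0 0.001 0.018 0"

```text
time_s: 12.35
tool_pos: [0.4452, 0.1908, 0.0239]
tool_rot: [1.741, 1.568, 0.321]
force: [-0.8, 1.1, 0.0]
opening: 0.0008
```

```bash
python3 -c "
from h import *
plan(.008,-.026,.002)
s,w=look('l15')
cv2.imwrite('pics/w15.png',w['color'][:,:,::-1])
"
```

```text
tip jig [ 9.5 -8.1] z 1.9 shift mm [-0.1 -1.5 17.9] turn -0.2 force [-0.8  1.1  0. ] t 12.35 open 0.0008 axes jig [ 1.    -0.004] [-0.004 -1.   ] down [ 2.3e-03  8.0e-04 -1.0e+00] q7 0.0
```

View pics/w15.png

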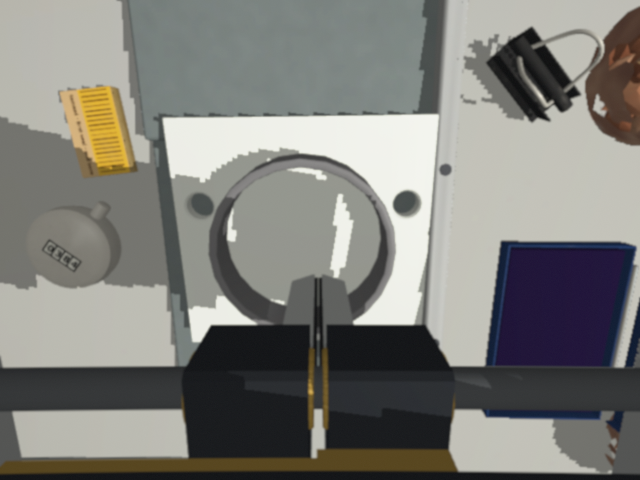

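View pics/l15.png

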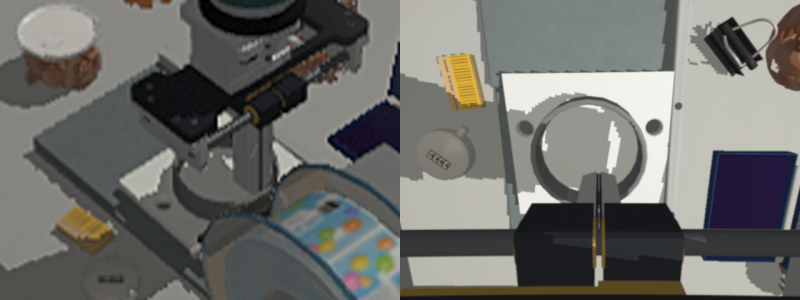

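>>> jog_arm --pt "0 0 0.002 0" --pt "0 -0.001 0.005 0" --pt "0 -0.001 0.007 0" --pt "0 -0.001 0.009 0" --pt "0 -0.001 0.011 0"

```text
time_s: 12.87
tool_pos: [0.4462, 0.1798, 0.0241]
tool_rot: [1.749, 1.568, 0.329]
force: [-0.5, 0.6, 0.5]
opening: 0.0005
```

```bash
python3 -c "
from h import *
plan(.006,-.026,.002)
s,w=look('l16')
cv2.imwrite('pics/w16.png',w['color'][:,:,::-1])
"
```

```text
tip jig [  8.8 -19.1] z 2.1 shift mm [ 0.1 -2.8  6.9] turn -0.22 force [-0.5  0.6  0.5] t 12.8667 open 0.0005 axes jig [ 1.    -0.004] [-0.004 -1.   ] down [ 0.0028  0.001  -1.    ] q7 0.02
```

View pics/w16.png

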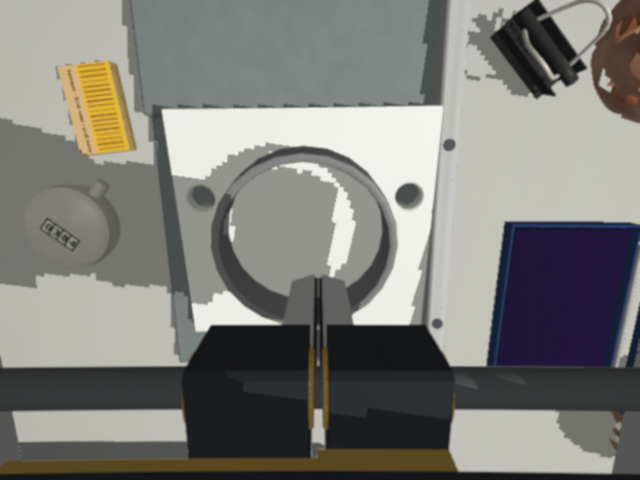

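View pics/l16.png

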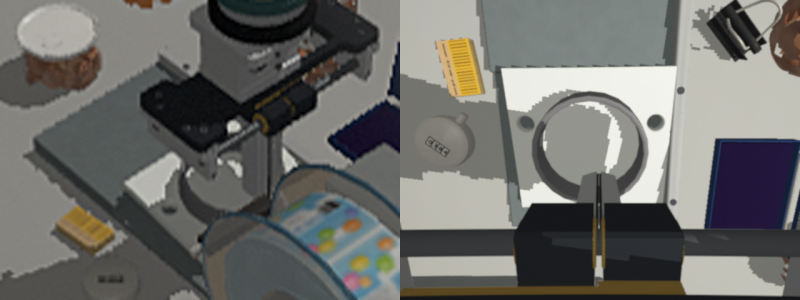

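>>> jog_arm --pt "0 0 0.0015 0" --pt "0 -0.001 0.003 0" --pt "0 -0.002 0.0045 0" --pt "0 -0.003 0.006 0" --pt "0 -0.003 0.006 0"

```text
time_s: 13.38
tool_pos: [0.4439, 0.1726, 0.024]
tool_rot: [1.552, 1.568, 0.131]
force: [0.4, 0.5, 1.2]
opening: 0.0005
```

```bash
python3 -c "
from h import *
plan(.002,-.028,.002)
s,w=look('l17')
cv2.imwrite('pics/w17.png',w['color'][:,:,::-1])
"
```

```text
tip jig [  5.4 -25.9] z 2.0 shift mm [ 0.  -3.4  2.1] turn -0.28 force [0.4 0.5 1.2] t 13.3833 open 0.0005 axes jig [ 1.    -0.005] [-0.005 -1.   ] down [ 2.4e-03  3.0e-04 -1.0e+00] q7 0.03
```

View pics/w17.png

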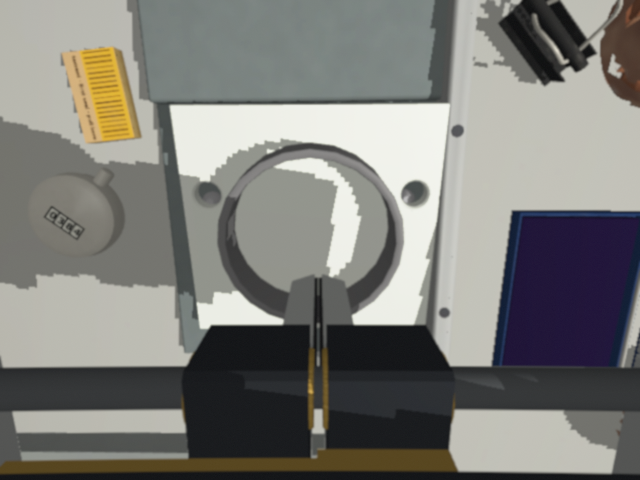

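View pics/l17.png

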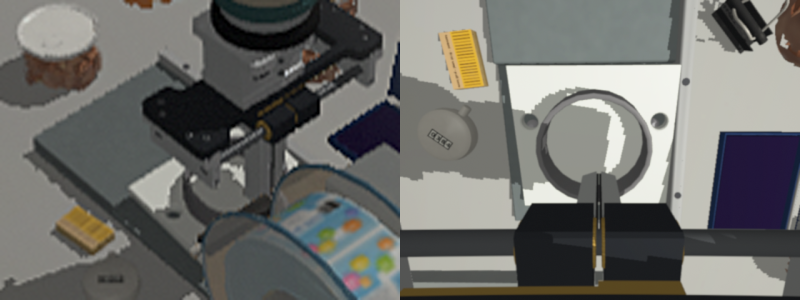

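```bash
cat >> h.py <<'E'
def chk(n):
    w=snap('wrist'); f=lambda x,y,z:np.r_[JO+rot(JY)@[x,y],z]
    print('seated holes',proj(w,[f(-.05,.017,.016),f(.05,.017,.016)]).round(1).tolist(),'pin tips',proj(w,[f(-.05,.017,.0165),f(.05,.017,.0165)]).round(1).tolist(),'rear corners',proj(w,[f(-.062,.058,.016),f(.062,.058,.016)]).round(1).tolist(),'rim rear',proj(w,f(0,.042,.038)).round(1),'rim sides',proj(w,[f(-.042,0,.038),f(.042,0,.038)]).round(1).tolist())
    cv2.imwrite(f'pics/{n}.png',cv2.resize(w['color'][80:260,150:470,::-1],(800,450),interpolation=cv2.INTER_CUBIC))
E
python3 -c "
from h import *
chk('c17')"
```

```text
seated holes [[208.4, 199.4], [405.8, 198.7]] pin tips [[208.2, 199.5], [406.0, 198.8]] rear corners [[176.9, 114.1], [435.4, 113.3]] rim rear [[305.4 149. ]] rim sides [[215.7, 242.5], [397.1, 241.8]]
```

View pics/c17.png

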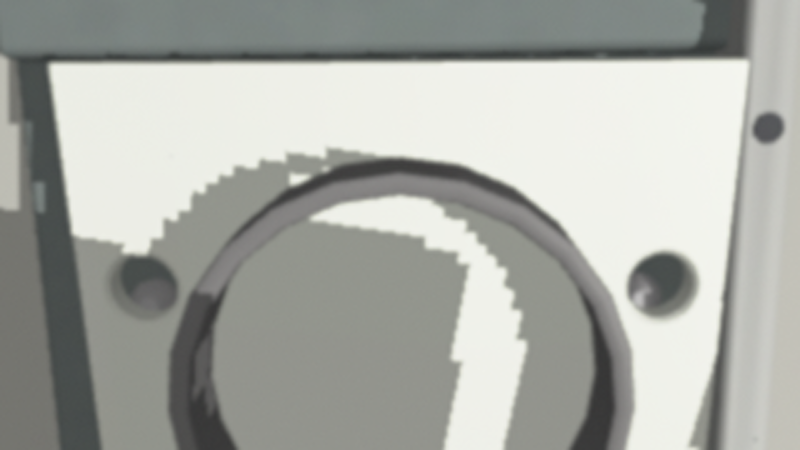

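>>> jog_arm --pt "0 -0.001 0.001 0" --pt "0 -0.002 0.002 0" --pt "0 -0.003 0.003 0" --pt "0 -0.004 0.004 0" --pt "0 -0.004 0.004 0"

```text
time_s: 13.95
tool_pos: [0.4405, 0.1681, 0.024]
tool_rot: [1.572, 1.568, 0.15]
force: [0.3, 0.7, 0.5]
opening: 0.0004
```

```bash
python3 -c "
from h import *
plan(.00,-.028,.002)
chk('c18')"
```

```text
tip jig [  1.3 -29.8] z 2.0 shift mm [ 0.  -1.4 -1.8] turn -0.28 force [0.3 0.7 0.5] t 13.95 open 0.0004 axes jig [ 1.    -0.005] [-0.005 -1.   ] down [ 2.4e-03  4.0e-04 -1.0e+00] q7 0.04
seated holes [[216.3, 191.2], [414.6, 190.4]] pin tips [[216.0, 191.3], [414.9, 190.5]] rear corners [[185.0, 104.9], [445.0, 104.0]] rim rear [[315.1 139.1]] rim sides [[224.3, 233.8], [406.7, 233.1]]
```

View pics/c18.png

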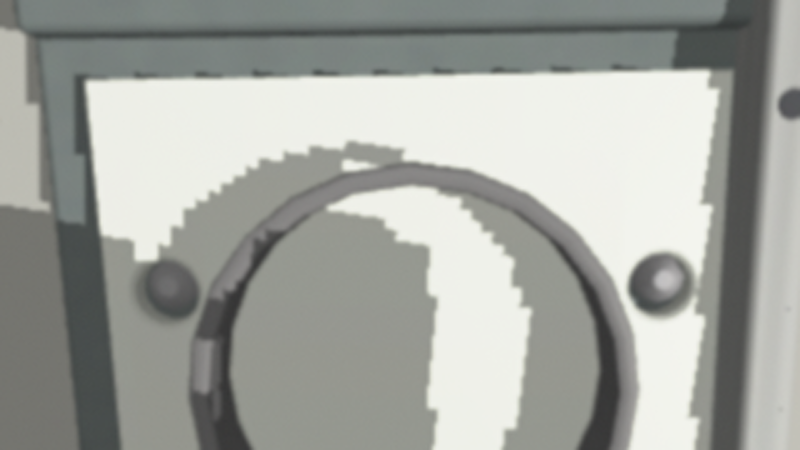

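>>> jog_arm --pt "0 0 -0.01 0" --pt "0 0 -0.02 0" --pt "0 0 -0.03 0" --pt "0 0 -0.03 0" --pt "0 0 -0.03 0"

```text
time_s: 14.42
tool_pos: [0.4358, 0.1992, 0.0239]
tool_rot: [1.686, 1.568, 0.268]
force: [-0.4, -0.7, 0.0]
opening: 0.0004
```

>>> jog_arm --pt "-0.015 0 0 0" --pt "-0.045 0 0 0" --pt "-0.085 0 0 0" --pt "-0.12 0 0 0" --pt "-0.12 0 0 0"

```text
time_s: 14.83
tool_pos: [0.4393, 0.2001, 0.1494]
tool_rot: [1.838, 1.558, 0.419]
force: [0.2, 0.4, 0.2]
opening: 0.0004
```

```bash
python3 -c "
from h import *
plan(.00,.3,.1)
w=snap('wrist','w19')
f=lambda x,y,z:np.r_[JO+rot(JY)@[x,y],z]
print(proj(w,[f(-.05,.017,.016),f(.05,.017,.016),f(-.062,.058,.016),f(.062,.058,.016),f(0,.042,.038)]).round(1))
"
```

```text
tip jig [5.3 2.1] z 127.4 shift mm [  28.3   -6.6 -297.8] turn -0.18 force [0.2 0.4 0.2] t 14.8333 open 0.0004 axes jig [ 1.    -0.003] [-0.003 -1.   ] down [ 0.0118  0.0052 -0.9999] q7 -0.09
[[250.2 212. ]
 [369.8 211.6]
 [233.1 161.9]
 [386.1 161.6]
 [309.7 184.3]]
```

View pics/w19.png

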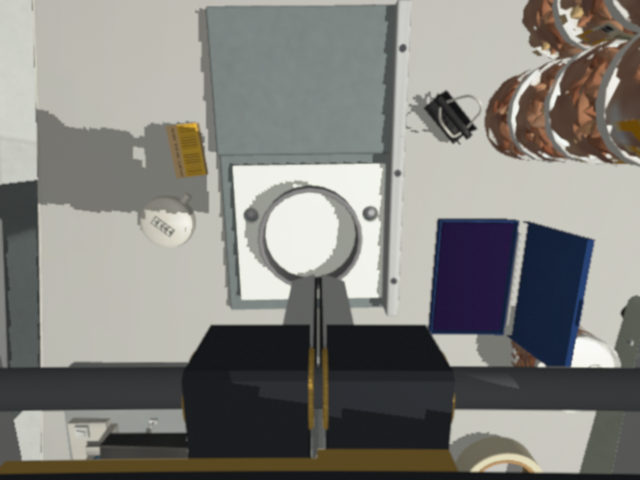

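>>> jog_arm --pt "0 -0.02 -0.03 0" --pt "0 -0.04 -0.06 0" --pt "0 -0.06 -0.09 0" --pt "0 -0.08 -0.12 0" --pt "0 -0.1 -0.15 0"

```text
time_s: 15.3
tool_pos: [0.3145, 0.333, 0.1455]
tool_rot: [1.693, 1.563, 0.273]
force: [-0.1, 0.8, -1.2]
opening: 0.0006
```

>>> jog_arm --pt "0 -0.01 -0.02 0" --pt "0 -0.02 -0.04 0" --pt "0 -0.03 -0.06 0" --pt "0 -0.04 -0.06 0" --pt "0 -0.04 -0.06 0"

```text
time_s: 15.72
tool_pos: [0.263, 0.3854, 0.144]
tool_rot: [1.192, 1.566, -0.224]
force: [0.7, -0.1, 0.4]
opening: -0.0
```

```bash
python3 -c "
from h import *
plan(.00,.3,.1)
w=snap('top')['color'][190:340,200:380,::-1]; s=snap('scene')['color'][200:320,230:390,::-1]
cv2.imwrite('pics/t20.png',cv2.resize(w,(720,600),interpolation=cv2.INTER_CUBIC))
cv2.imwrite('pics/s20.png',cv2.resize(s,(800,600),interpolation=cv2.INTER_CUBIC))
"
```

```text
tip jig [-140.5  212.1] z 122.0 shift mm [ 22.5 140.4 -87.9] turn 0.02 force [ 0.7 -0.1  0.4] t 15.7167 open -0.0 axes jig [1. 0.] [ 0. -1.] down [ 0.0047 -0.0011 -1.    ] q7 -0.62
```

View pics/t20.png

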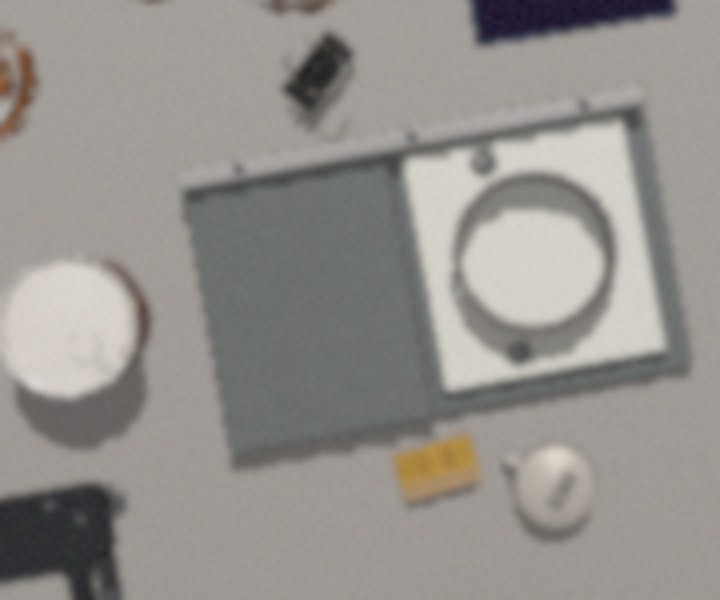

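View pics/s20.png

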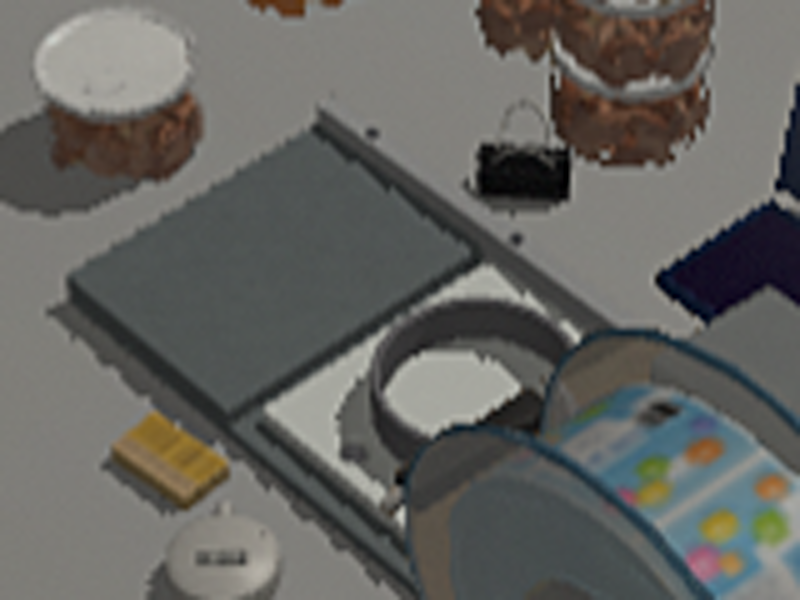

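```bash
python3 -c "
from h import *
s=snap('top')
c=ray(s,np.array([(402,158),(627,120),(668,352),(442,392)])/4+[200,190]-.37,.016)
j=(c[:,:2]-JO)@rot(JY)*1000; print(j.round(1),j.mean(0)); d=j[0]-j[3]; e=j[1]-j[2]; print('yaw',np.arctan2(d[1],d[0]),np.arctan2(e[1],e[0]),[np.linalg.norm(j[i]-j[i-1]).round(1) for i in range(4)])
col=ray(s,np.array([(534,251)])/4+[200,190]-.37,.038); print((col[:,:2]-JO)@rot(JY)*1000)
h=ray(s,np.array([(484,160),(519,351)])/4+[200,190]-.37,.016); print((h[:,:2]-JO)@rot(JY)*1000)
a=cv2.imread('pics/top0.png'); b=s['color'][:,:,::-1]
d=cv2.absdiff(a,b).max(2); cv2.imwrite('pics/diff.png',d*3)
"
```

```text
[[ 60.5  57.2]
 [ 59.6 -61.7]
 [-62.7 -61.3]
 [-62.6  57.7]] [-1.30176327 -2.01425011]
yaw -0.004570349267608243 -0.003149910102116152 [np.float64(123.1), np.float64(118.8), np.float64(122.4), np.float64(119.0)]
[[ 1.05323373 -1.15067805]]
[[ 52.04384991  15.35049309]
 [-48.70528995  14.75887489]]
```

View pics/diff.png

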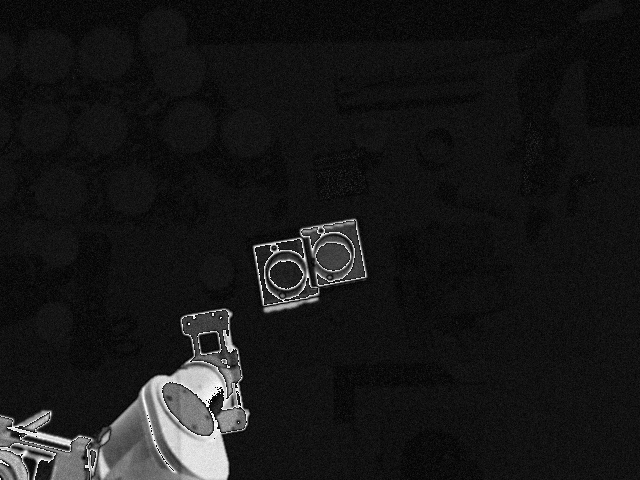

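>>> jog_arm --pt "0 0.02 0.036 0" --pt "0 0.04 0.072 0" --pt "0 0.06 0.108 0" --pt "0 0.08 0.144 0" --pt "0 0.1 0.18 0"

```text
time_s: 16.28
tool_pos: [0.3938, 0.2183, 0.1459]
tool_rot: [1.457, 1.563, 0.033]
force: [0.9, 0.9, 0.2]
opening: 0.0006
```

>>> jog_arm --pt "0 0.02 0.015 0" --pt "0 0.035 0.025 0" --pt "0.02 0.035 0.025 0" --pt "0.045 0.035 0.025 0" --pt "0.045 0.035 0.025 0"

```text
time_s: 16.7
tool_pos: [0.4309, 0.1955, 0.0984]
tool_rot: [0.574, 1.567, -0.854]
force: [-0.5, -0.6, 0.1]
opening: 0.0004
```

```bash
python3 -c "
from h import *
plan(.00,.0,.1)
w=snap('wrist','w21')
f=lambda x,y,z:np.r_[JO+rot(JY)@[x,y],z]
print(proj(w,[f(-.05,.017,.016),f(.05,.017,.016),f(-.062,.058,.016),f(.062,.058,.016),f(-.062,-.058,.016),f(.062,-.058,.016)]).round(1))
cv2.imwrite('pics/w21z.png',cv2.resize(w['color'][130:330,190:430,::-1],(720,600),interpolation=cv2.INTER_CUBIC))
"
```

```text
tip jig [-3.9 -1.4] z 76.4 shift mm [-23.6   4.   -1.3] turn -0.66 force [-0.5 -0.6  0.1] t 16.7 open 0.0004 axes jig [ 1.    -0.011] [-0.011 -1.   ] down [ 0.0028 -0.0032 -1.    ] q7 -0.06
[[252.7 219.1]
 [394.1 217.7]
 [231.8 160. ]
 [414.2 158.1]
 [241.8 317.1]
 [406.3 315.4]]
```

View pics/w21z.png

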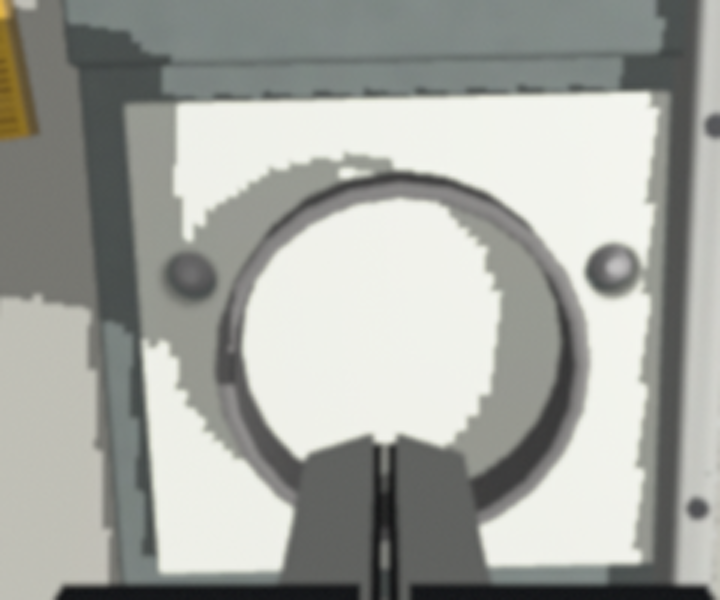

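>>> jog_arm --pt "-0.02 0 0 0" --pt "-0.05 0 0 0" --pt "-0.08 0 0 0" --pt "-0.08 0 0 0" --pt "-0.08 0 0 0"

```text
time_s: 17.17
tool_pos: [0.4324, 0.1966, 0.1823]
tool_rot: [1.444, 1.563, 0.017]
force: [0.2, -0.1, -0.3]
opening: 0.0003
```

```bash
python3 -c "
from h import *
plan(0,0,.1)
print(ctrl.job_done())"
```

```text
tip jig [-2.1 -0.5] z 160.3 shift mm [60.3  1.6 -0.6] turn -0.65 force [ 0.2 -0.1 -0.3] t 17.1667 open 0.0003 axes jig [ 1.    -0.011] [-0.011 -1.   ] down [ 8.3e-03  1.0e-04 -1.0e+00] q7 -0.13
the job is handed in; nothing more can be done
None
```

The nest plate is off the ledge and down over both pins, and I handed the job in at 17.2 s. I put the shut fingertips inside the collar and pushed the plate flat against the fence. I then pushed it along the fence toward the pins until the holes dropped. Nothing was lifted, and the readings I took showed only a few newtons at the wrist.

**Last checks:**
- **Seating:** both pins showed inside their holes in the wrist view. The four corners kept the size expected of a plate lying flat and down; I did not press it down to confirm.
- **Position:** the top view put the plate about 1–2 mm from its nominal seat, close to the limits of the hole play and the camera calibration. The top view read its turn as −0.004 rad and the wrist view as about +0.008 rad.
- **Other things on the table:** comparing the top pictures from before and after showed only the plate and the arm moved.

**What disagreed:**
- **Fingertip length:** the pictures put the shut fingertips about 30 mm higher than the stated 22 mm ahead of the TCP. My first push therefore passed over the collar without touching it, and I redid it lower.
- **Plate length:** the top view measured it as 119 mm instead of 116 mm, which I took as error in picking the edges.
- **Turning on the way:** the plate turned up to 0.1 rad twice while being pushed, and I squared it against the fence each time.

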